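Flip the ratchet pawl and clamp the injector

ROBOT

A 6-joint arm with a two-finger parallel gripper is mounted at the origin on the work surface. World frame = base frame: x ahead of the robot, y to its left, z up, the work surface at z = 0. Lengths are in m, angles in rad, forces in N, time in s.
With the tool pointing down it reaches from about 0.375 to 0.9 m from the base axis. Payload 3.1 kg.
Tool frame: the origin (TCP) lies midway between the tips of the shut fingers; the grasp point (between the pads) lies robot.grip_depth behind it (robot.grip_depth is the distance from the TCP to the grasp point, in m); z points along the fingers, y is the line along which they close (so a half turn about z gives the same grasp; the last joint's range is limited). The gripper opens to 87 mm and grips with 3 to 60 N. Pads are 19 mm wide; open, the fingers measure 117 mm over their backs; the gripper's body (75 mm by 190 mm) begins 51 mm behind the grasp point.
Start: joints at [-1.365, 0.527, 1.433, -0, 1.181, -0.178], TCP at [0.235, -0.579, 0.223] pointing down, gripper open.
Joint ranges: [-3.08, 3.08], [-0.75, 2.2], [0.22, 2.44], [-1.43, 4.57], [0, 2.65], [-2.85, 2.85]. Speed limits (rad/s): [2.79, 2.79, 3.14, 3.14, 3.14, 3.14].

INTERFACE

Orientations are given as a unit quaternion [x, y, z, w].
In Python, from rig import robot gives the robot as it stands.
- The arm moves only by the shell command python3 -m creep 'ROWS' [OPENING] [FORCE]. ROWS is a JSON list that holds a single list of rows (three levels of brackets), with 1 to 20 rows, each of 4 numbers: dx, dy, dz in m, then a turn about the tool's z in rad; each row shifts and turns the commanded pose from where the row before left it, along the tool's axes as they then stand; what a row does not reach is not made up. A row lasts 1/12 s, in which the tool goes at most 0.0417 m and 0.125 rad, less where a joint would pass 70% of its speed; a pose out of reach is approached as far as the arm can. OPENING is the finger opening in m, set as the command begins (- or left out keeps the last). The fingers move at their own pace and stop on an object; FORCE is the grip in N (left out, the last holds). Time passes only in rows, so rows that do not move let the fingers close. It prints the time, the measured TCP pose, the force, the opening and the grip force at its end. Input that does not fit is refused with a message, and nothing moves.
- robot.get_obs(): the state, without advancing time (a new reading comes with each control period).
- robot.camera(name): name is "scene" or "top" or "wrist"; returns a dict with "img" (400x640x3 uint8, red, green, blue), "fx", "fy", "cx", "cy" (pixels), "k1" (the pictures are not rectified: a ray, as slopes to the right and down, at radius r is drawn at 1 + k1 r^2 times it, then the intrinsics apply), "xyz" and "attitude" of the camera in the world. Camera axes: x right, y down, z forward; pixel columns grow to the right and rows downward; lengths in m; the calibration is good to about 2 mm. A picture is of the moment at which its call begins. There is no depth.
- robot.hand_in(): hands the job in; it is judged then, once.
The state is a dict: "time": time; "q": joint angles; "joint_velocities": joint speeds; "joint_torque": joint torques, N m; "position": TCP position; "tool_rot": TCP orientation; "ft_force": force on the tool from outside, world axes, zero at the start; "moment": the same for the moment, N m; "grip_width": finger opening in m; "grip_force": force on a finger pad.
Only numpy, scipy, OpenCV 4.12 (cv2) and the standard library are available. Lean on these libraries where they do the work, as an engineer would, in place of code of your own. Each camera call takes 0.05 s, during which the arm holds its last target. There are 200 camera calls.

TASK

Clamp the injector down in the green fixture: flip the red pawl lever on the ratchet head over to the green (tighten) side, then work the ratchet handle back and forth by its black grip until the clamp strap is down on the injector and the handle pulls up firmly tight, about 12 N at the grip and never more than 20 N. Leave the lever on the green side, let go of everything, and do not disturb the other things on the bench.

Things in the scene. Friction and masses are not known exactly. Their poses are not given: they have to be found in the camera images.
- fixture: green clamping fixture, fixed to the bench; base plate 200 x 130 x 14 mm. Origin: on the bench under the vertical spindle axis; z up; its -x points along the ratchet handle's middle position, its +x towards the injector. From bottom to top on the spindle: strap, 74 mm toothed wheel (hidden angle, 16 teeth), ratchet head with handle
- axis (a point): point on the spindle axis, 106 mm above the bench, at the height of the pawl lever's pivot; same axes as the fixture
- handle (a joint): swing of the ratchet handle about the spindle axis, rad: 0 = arm along the fixture's -x, positive = clockwise seen from above = the tightening stroke; stops at -0.85 and +0.85. Turns with a drag of about 1.5 N at the grip when ratcheting back and about 4 N when it drives the spindle
- grip (a point): middle of the black upright grip on the end of the handle, 120 mm from the spindle axis: a round post 22 mm in diameter, from 112 to 164 mm above the bench; this point is 145 mm up. The steel arm below it has its top at 113 mm and is 20 mm wide
- pawl_lever (a joint): tilt of the red pawl lever, rad: about -0.35 = leaning to the white mark (the handle drives the spindle counter-clockwise, loosening, and slips clockwise); +0.35 = leaning to the green mark (drives clockwise, tightening, and slips back); stops at +-0.35, stays where it is left, moves at about 3 N at its tip
- lever_tip (a point): top of the red pawl lever, a paddle 14 mm (along the arm) x 10 mm, 45 mm above its pivot. The lever tips sideways, square to the arm; its top travels about 31 mm from side to side. Leaning clockwise about the spindle (seen from above) is the green side
- pivot (a point): pivot of the pawl lever on the ratchet head: 25 mm from the spindle axis towards the grip, 106 mm above the bench, its axis along the arm. The head's steel frame around it is 66 mm wide across the arm and has its top at 114 mm; green mark on the clockwise rail, white mark on the other
- pad (a point): underside of the orange pad (22 x 26 mm) under the end of the clamp strap. It comes down 5 mm per rad of spindle turn when tightening. It starts 5 to 10 mm above the injector, which takes 1.1 to 1.9 rad of spindle turn; the wheel has 0.39 rad pitch, so up to that much of each stroke is lost before the pawl catches
- seat (a point): top of the injector under the pad, 52 mm above the bench; the pad is down when it meets this point and the spindle then stops. The grip still gives about 0.7 mm per newton of pull
- dish: steel bowl, 120 mm wide, 40 mm high, origin under its centre; bystander
- torque_wrench: aluminium torque wrench with black grip lying on the bench, about 340 mm long, 26 mm high; bystander
- screwdriver: screwdriver lying on the bench; bystander
- spare_injector: spare steel injector with brass neck and black cap lying on the bench, about 155 mm long, 26 mm high; bystander
- spray_can: blue can standing, 56 mm in diameter, 150 mm high; bystander
- collar: brass collar, 36 mm in diameter, 14 mm high, lying on the fixture's base plate below the handle; bystander
- socket: steel socket standing on the bench, 28 mm in diameter, 35 mm high; bystander
- spindle_mark (a point): point that turns with the spindle, 10 mm from its axis, under the ratchet head
- wheel_mark (a point): point that turns with the toothed wheel, same place as spindle_mark while nothing is loaded. The wheel drives the spindle through a stiff spring: in spindle_mark's axes (z up, x outward) this point shifts towards -y by about 0.06 mm per newton of tightening pull at the grip, too little to measure, so feel the pull

How it is judged:
By the outcome, as a careful person would: the job done as asked, in the order asked, and still so for the second after the job is handed in, with the robot touching nothing.
It also fails if it takes over 72 s, if anything falls off the work surface, if the arm or the gripper's body presses on something with over 40 N, if the wrist force passes 120 N, or if a joint passes its speed limit or range.

## Working session

There is one attempt and no reset: what is moved stays moved. The work goes in short steps, Python scripts to look and compute and a shell command to move; the robot and the scene stay as the last step left them, time stands still between calls to the robot, and variables do not carry over. Pictures are saved under pics/ and viewed, at most 10 in all, crops included, and the job is handed in when it is done.

```bash
mkdir -p pics; ls; python3 - <<'E'
from rig import robot
import cv2
for n in ("scene","top"):
    c=robot.camera(n); cv2.imwrite(f"pics/{n}0.png",c["img"][:,:,::-1]); print(n,{k:v for k,v in c.items() if k!="img"})
o=robot.get_obs(); print(o, robot.grip_depth)
E
```

```text
pics
scene {'fx': 387.85629692184517, 'fy': 387.85629692184517, 'cx': 321.34861748576935, 'cy': 196.4910001953135, 'k1': -0.03845095096851977, 'xyz': array([1.29558888, 0.32886269, 0.76806289]), 'attitude': array([ 0.49162885,  0.76954151, -0.33861871, -0.22681338])}
top {'fx': 461.27906583060263, 'fy': 461.27906583060263, 'cx': 325.4639445096967, 'cy': 207.8600859081015, 'k1': -0.017234229608847944, 'xyz': array([0.37797151, 0.02804317, 1.41329663]), 'attitude': array([ 0.71166767, -0.69701354,  0.05619126, -0.06740762])}
{'time': 0.1, 'q': array([-1.36446140e+00,  5.28398037e-01,  1.43380681e+00,  9.70474012e-06,
        1.18136475e+00, -1.78496101e-01]), 'joint_velocities': array([-3.48872115e-05, -1.56738894e-03, -9.74399439e-04, -5.19499431e-04,
        2.05041162e-03, -9.15964231e-04]), 'joint_torque': array([-3.13159717e-04, -4.40984416e+01, -1.77151269e+01,  6.33742078e-02,
        5.34102169e-02, -4.53108680e-05]), 'position': array([ 0.23451974, -0.5786116 ,  0.22164383]), 'tool_rot': array([ 9.81545053e-01,  1.91228483e-01, -9.27168344e-06, -9.88436333e-04]), 'ft_force': array([ 0.03303316, -0.18417546, -0.04867427]), 'moment': array([-0.02220595, -0.00284336, -0.06688653]), 'grip_force': 0.0, 'grip_width': 0.08688975852568889} 0.0187
```

View pics/scene0.png

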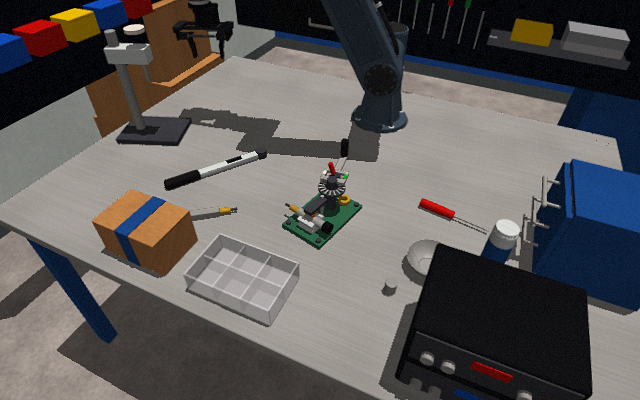

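View pics/top0.png

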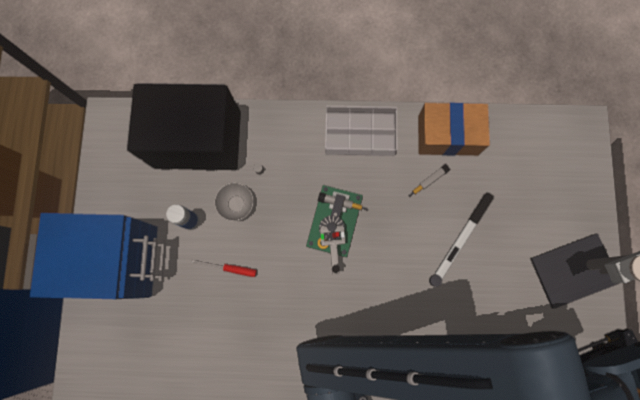

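The scene view shows the fixture at about (322,215), the red lever at (332,168) and the black grip at (345,147). In the top view the fixture is at (335,222), the red lever at (335,237) and the grip at (336,268).

```bash
cat > h.py <<'E'
import numpy as np, cv2
from scipy.spatial.transform import Rotation as R
from rig import robot
def ray(c,p):
    K=np.array([[c["fx"],0,c["cx"]],[0,c["fy"],c["cy"]],[0,0,1]])
    u=cv2.undistortPoints(np.array([[p]],float),K,np.array([c["k1"],0,0,0,0.]))[0,0]
    d=R.from_quat(c["attitude"]).apply([u[0],u[1],1]); return np.array(c["xyz"]),d/np.linalg.norm(d)
def plane(c,p,z):
    o,d=ray(c,p); return o+d*(z-o[2])/d[2]
def tri(c1,p1,c2,p2):
    o1,d1=ray(c1,p1);o2,d2=ray(c2,p2)
    s,t=np.linalg.lstsq(np.c_[d1,-d2],o2-o1,rcond=None)[0]
    a,b=o1+s*d1,o2+t*d2; return (a+b)/2,np.linalg.norm(a-b)
def blobs(c,box,f,amin=4):
    x0,y0,x1,y1=box; im=c["img"][y0:y1,x0:x1].astype(int)
    m=f(im[...,0],im[...,1],im[...,2]).astype(np.uint8)
    n,l,s,ce=cv2.connectedComponentsWithStats(m)
    return [(tuple(np.round(ce[i]+[x0,y0],1)),tuple((s[i][:4]+[x0,y0,0,0]).tolist()),int(s[i][4])) for i in range(1,n) if s[i][4]>=amin]
red=lambda r,g,b:(r>90)&(r>2.2*g)&(r>2.2*b)
green=lambda r,g,b:(g>1.4*r)&(g>1.15*b)&(g>35)
black=lambda r,g,b:(r<45)&(g<45)&(b<45)
orange=lambda r,g,b:(r>120)&(g>0.5*r)&(b<0.45*r)
E
python3 - <<'E'
from h import *
C={n:robot.camera(n) for n in("scene","top")}
B={"scene":(275,130,370,250),"top":(295,175,380,280)}
for n in C:
    for k,f in(("red",red),("green",green),("black",black),("or",orange)): print(n,k,blobs(C[n],B[n],f,5))
c=C["top"];x0,y0,x1,y1=B["top"];im=c["img"][y0:y1,x0:x1].astype(int)
m=green(im[...,0],im[...,1],im[...,2])
pts=np.argwhere(m)[:,::-1].astype(np.float32)+[x0,y0]
W=np.array([plane(c,p,.014)[:2] for p in pts],np.float32)
print(cv2.minAreaRect(W), cv2.boxPoints(cv2.minAreaRect(W)))
a=[cv2.resize(C[n]["img"][B[n][1]:B[n][3],B[n][0]:B[n][2]],(390,500),interpolation=cv2.INTER_CUBIC) for n in C]
cv2.imwrite("pics/m1.png",np.hstack(a)[:,:,::-1])
E
```

```text
scene red [((np.float64(331.7), np.float64(167.8)), (328, 162, 8, 13), 46), ((np.float64(313.2), np.float64(214.4)), (311, 212, 6, 5), 8)]
scene green [((np.float64(344.5), np.float64(176.3)), (343, 174, 4, 5), 15), ((np.float64(311.1), np.float64(200.4)), (302, 193, 19, 16), 47), ((np.float64(324.9), np.float64(222.9)), (282, 197, 80, 52), 1135), ((np.float64(318.6), np.float64(210.2)), (318, 209, 2, 3), 5)]
scene black [((np.float64(344.3), np.float64(147.4)), (340, 139, 9, 18), 132), ((np.float64(332.0), np.float64(175.0)), (330, 175, 5, 1), 5), ((np.float64(330.8), np.float64(185.4)), (324, 180, 15, 11), 92), ((np.float64(342.0), np.float64(186.0)), (340, 186, 5, 1), 5), ((np.float64(327.6), np.float64(205.8)), (304, 190, 39, 27), 339), ((np.float64(356.0), np.float64(205.4)), (354, 205, 5, 2), 8), ((np.float64(358.3), np.float64(209.5)), (356, 207, 5, 6), 6), ((np.float64(294.7), np.float64(217.6)), (291, 215, 8, 7), 28), ((np.float64(340.4), np.float64(227.0)), (331, 219, 19, 19), 27), ((np.float64(325.1), np.float64(229.6)), (315, 221, 18, 19), 166), ((np.float64(288.0), np.fl
[... 703 characters left out ...]
 18, 43), 341), ((np.float64(327.2), np.float64(249.4)), (323, 247, 7, 5), 18), ((np.float64(344.6), np.float64(254.5)), (342, 253, 5, 3), 8)]
top black [((np.float64(322.0), np.float64(194.5)), (320, 193, 5, 4), 12), ((np.float64(320.4), np.float64(199.3)), (319, 197, 4, 5), 13), ((np.float64(335.1), np.float64(269.2)), (333, 267, 6, 5), 15)]
top or [((np.float64(356.7), np.float64(205.9)), (352, 204, 10, 5), 33), ((np.float64(321.0), np.float64(244.4)), (318, 238, 10, 11), 38)]
((0.5868415832519531, 0.025113791227340698), (0.12478866428136826, 0.1936349719762802), 76.39209747314453) [[ 0.478062   -0.01275019]
 [ 0.6662614  -0.05830789]
 [ 0.69562113  0.06297778]
 [ 0.5074218   0.10853547]]
```

View pics/m1.png

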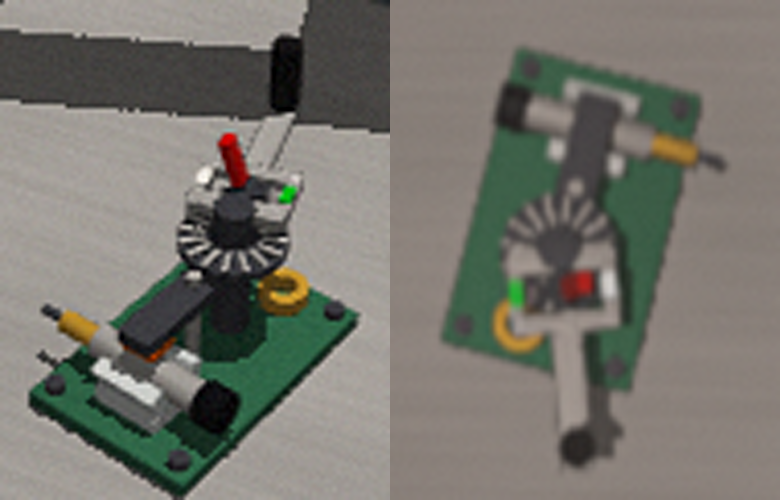

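Zoomed view: lever leans to the white side (scene tip about (330,163); top view (335.6,234)). The green mark is at top (322.4,236.6) and the white at (342.3,234.7). The grip is at top (336,269), scene (344.3,147.4).

```bash
python3 - <<'E'
from h import *
C={n:robot.camera(n) for n in("scene","top","wrist")}
s,t=C["scene"],C["top"]
print("grip tri",tri(s,(344.3,147.4),t,(336,268.9)), "top z.164",plane(t,(336,268.9),.164),"scene z.138",plane(s,(344.3,147.4),.138))
print("griptop tri",tri(s,(344.8,140),t,(336,268.9)))
print("lever",tri(s,(330.5,164),t,(335.6,234.4)),plane(t,(335.6,234.4),.145))
g=plane(t,(322.4,236.6),.114);w=plane(t,(342.3,234.7),.114);print("green",g,tri(s,(344.5,176.3),t,(322.4,236.6)),"white",w,"mid",(g+w)/2)
gr=plane(t,(336,268.9),.164); m=(g+w)/2
d=(m-gr)[:2];print("arm yaw",np.arctan2(d[1],d[0]),np.linalg.norm(d))
u=d/np.linalg.norm(d);ax=gr[:2]+.12*u;print("axis",ax)
o=robot.get_obs();print(R.from_quat(o["tool_rot"]).as_matrix(),np.hypot(*ax))
E
```

```text
grip tri (array([0.43355984, 0.01898985, 0.13745929]), np.float64(0.0016723919297477149)) top z.164 [0.43266902 0.01840344 0.164     ] scene z.138 [0.43405331 0.02005472 0.138     ]
griptop tri (array([0.43257547, 0.01893271, 0.16185584]), np.float64(0.0011539319386474035))
lever (array([0.52879725, 0.01974157, 0.14340975]), np.float64(0.0028284158884685205)) [0.52811649 0.02107758 0.145     ]
green [0.52476703 0.05813423 0.114     ] (array([0.52488661, 0.05841781, 0.11221354]), np.float64(0.0005115416861755433)) white [0.53131804 0.00193554 0.114     ] mid [0.52804254 0.03003488 0.114     ]
arm yaw 0.12135740472950073 0.09608016172933544
axis [0.55178645 0.03293061]
[[ 9.26883722e-01  3.75348579e-01 -9.79569339e-05]
 [ 3.75348581e-01 -9.26883603e-01  4.79654149e-04]
 [ 8.92428273e-05 -4.81351619e-04 -9.99999880e-01]] 0.5527682247032686
```

```bash
python3 -m creep '[[[0.0286, -0.0239, 0, 0], [0.0286, -0.0239, 0, 0], [0.0286, -0.0239, 0, 0], [0.0286, -0.0239, 0, 0], [0.0286, -0.0239, 0, 0], [0.0286, -0.0239, 0, 0], [0.0286, -0.0239, 0, 0], [0.0286, -0.0239, 0, 0], [0.0286, -0.0239, 0, 0], [0.0286, -0.0239, 0, 0], [0.0286, -0.0239, 0, 0], [0.0286, -0.0239, 0, 0], [0.0286, -0.0239, 0, 0], [0.0286, -0.0239, 0, 0], [0.0286, -0.0239, 0, 0], [0.0286, -0.0239, 0, 0], [0.0286, -0.0239, 0, 0], [0, 0, 0, 0.0877], [0, 0, 0, 0.0877], [0, 0, 0, 0.0877]]]' 0 20; cat >> h.py <<'E'
def to(p,yaw=None):
    o=robot.get_obs();M=R.from_quat(o["tool_rot"]).as_matrix();y=np.arctan2(M[1,0],M[0,0])
    d=M.T@(np.array(p)-o["position"]); print("t",round(o["time"],2),"pos",o["position"].round(4),"yaw",round(y,3),"d tool",d.round(4),"turn",None if yaw is None else round(y-yaw,3),"F",o["ft_force"].round(1),"w",round(o["grip_width"],4))
E
python3 -c "
from h import *
to([.533,-.0197,.136],.121)"
```

```text
time: 2.02
position: [0.533, -0.019, 0.2225]
tool_rot: [0.998, 0.06, 0.0, 0.0]
ft_force: [-0.6, 0.2, -0.3]
grip_width: 0.0005
grip_force: 0.0
t 2.02 pos [ 0.533  -0.019   0.2225] yaw 0.12 d tool [-0.0001  0.0007  0.0865] turn -0.001 F [-0.6  0.2 -0.3] w 0.0005
```

```bash
python3 -m creep '[[[0, 0, 0.03, 0], [0, 0, 0.03, 0], [0, 0, 0.0265, 0], [0, 0, 0, 0]]]'; python3 - <<'E'
from h import *
C={n:robot.camera(n) for n in("wrist","scene")}
cv2.imwrite("pics/w1.png",np.vstack([cv2.resize(C["wrist"]["img"],(480,300)),cv2.resize(C["scene"]["img"][120:230,260:436],(480,300),interpolation=cv2.INTER_CUBIC)])[:,:,::-1])
E
```

```text
time: 2.35
position: [0.5291, -0.0193, 0.1318]
tool_rot: [0.998, 0.061, -0.005, -0.002]
ft_force: [0.0, -1.0, -0.5]
grip_width: 0.0003
grip_force: 0.0
```

View pics/w1.png

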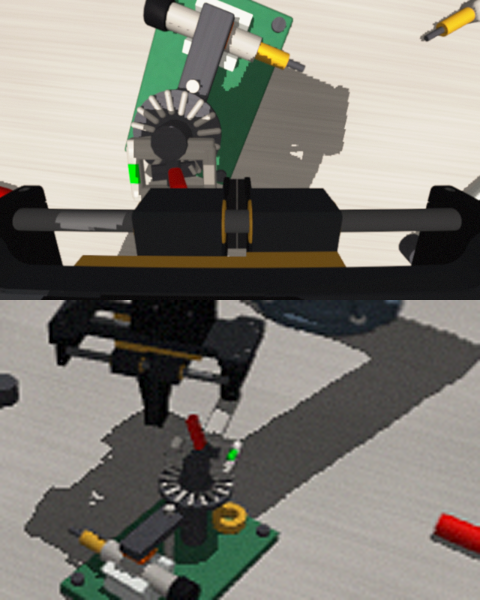

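The closed fingers stand to the white side of the lever: gripper at wrist (237,220), lever at (176,178), so the path to it is clear.

```bash
python3 -m creep '[[[0, -0.006, 0, 0], [0, -0.006, 0, 0], [0, -0.006, 0, 0], [0, -0.006, 0, 0], [0, -0.004, 0, 0], [0, -0.004, 0, 0], [0, 0, 0, 0]]]'; python3 -c "
from h import *
to([.533,-.0197,.136],.121)"
```

```text
time: 3.03
position: [0.5297, 0.012, 0.1369]
tool_rot: [0.998, 0.061, 0.001, 0.0]
ft_force: [1.6, -1.9, 0.9]
grip_width: 0.0003
grip_force: 0.9
t 3.03 pos [0.5297 0.012  0.1369] yaw 0.123 d tool [-0.0006  0.0318  0.0009] turn 0.002 F [ 1.6 -1.9  0.9] w 0.0003
```

```bash
python3 -m creep '[[[0, -0.003, 0, 0], [0, -0.003, 0, 0], [0, -0.002, 0, 0], [0, 0, 0, 0]]]'; python3 - <<'E'
from h import *
C={n:robot.camera(n) for n in("wrist","scene")}
cv2.imwrite("pics/w2.png",np.vstack([cv2.resize(C["wrist"]["img"],(480,300)),cv2.resize(C["scene"]["img"][120:230,260:436],(480,300),interpolation=cv2.INTER_CUBIC)])[:,:,::-1])
to([.533,-.0197,.136],.121)
E
```

```text
time: 3.37
position: [0.5284, 0.0196, 0.1362]
tool_rot: [0.998, 0.061, 0.001, 0.0]
ft_force: [1.0, -3.4, 2.9]
grip_width: 0.0003
grip_force: 1.7
t 3.47 pos [0.5282 0.0196 0.1361] yaw 0.121 d tool [-0.      0.0396  0.0001] turn 0.0 F [ 1.6 -3.7  2.2] w 0.0006
```

View pics/w2.png

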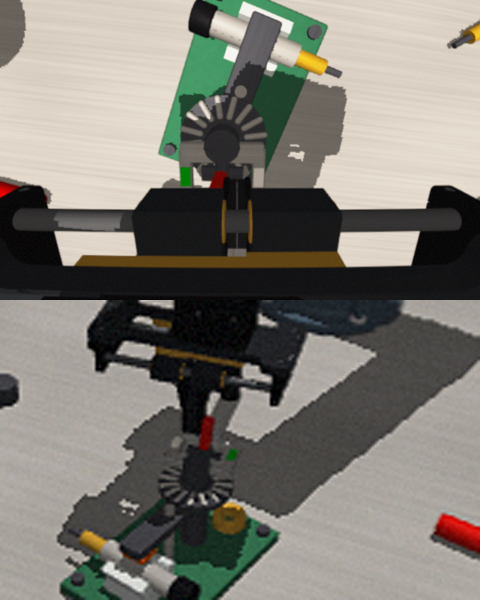

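The lever (scene crop (207,432)) is now just past upright, towards green. I'll keep pushing.

```bash
c='from h import *
to([.533,-.0197,.136],.121)'; python3 -m creep '[[[0, -0.003, 0, 0], [0, -0.002, 0, 0], [0, 0, 0, 0]]]';python3 -c "$c"; python3 -m creep '[[[0, -0.002, 0, 0], [0, 0, 0, 0]]]';python3 -c "$c"; python3 -m creep '[[[0, -0.002, 0, 0], [0, 0, 0, 0]]]';python3 -c "$c"
```

```text
time: 3.72
position: [0.5277, 0.0247, 0.1361]
tool_rot: [0.998, 0.061, 0.0, 0.0]
ft_force: [2.3, -3.0, 3.3]
grip_width: 0.0006
grip_force: 2.1
t 3.72 pos [0.5277 0.0247 0.1361] yaw 0.122 d tool [-0.0001  0.0447  0.0001] turn 0.001 F [ 2.3 -3.   3.3] w 0.0006
time: 3.88
position: [0.5274, 0.0267, 0.136]
tool_rot: [0.998, 0.061, 0.0, -0.0]
ft_force: [2.9, -3.0, 1.7]
grip_width: 0.0001
grip_force: 2.0
t 3.88 pos [0.5274 0.0267 0.136 ] yaw 0.122 d tool [-0.      0.0468 -0.    ] turn 0.001 F [ 2.9 -3.   1.7] w 0.0001
time: 4.05
position: [0.5271, 0.0286, 0.1358]
tool_rot: [0.998, 0.061, 0.0, 0.0]
ft_force: [2.3, -3.1, -0.7]
grip_width: 0.0003
grip_force: 1.9
t 4.05 pos [0.5271 0.0286 0.1358] yaw 0.122 d tool [ 0.      0.0487 -0.0002] turn 0.001 F [ 2.3 -3.1 -0.7] w 0.0003
```

```bash
c='from h import *
to([.533,-.0197,.136],.121)'; python3 -m creep '[[[0, -0.002, 0, 0], [0, 0, 0, 0]]]';python3 -c "$c"; python3 -m creep '[[[0, -0.002, 0, 0], [0, 0, 0, 0]]]';python3 -c "$c"; python3 - <<'E'
from h import *
C={n:robot.camera(n) for n in("wrist","scene")}
cv2.imwrite("pics/w3.png",np.vstack([cv2.resize(C["wrist"]["img"],(480,300)),cv2.resize(C["scene"]["img"][150:200,292:372],(480,300),interpolation=cv2.INTER_CUBIC)])[:,:,::-1])
E
```

```text
time: 4.22
position: [0.5272, 0.0298, 0.1358]
tool_rot: [0.998, 0.061, 0.001, 0.001]
ft_force: [4.0, -6.1, -0.7]
grip_width: 0.0005
grip_force: 2.9
t 4.22 pos [0.5272 0.0298 0.1358] yaw 0.122 d tool [-0.0002  0.0498 -0.0001] turn 0.001 F [ 4.  -6.1 -0.7] w 0.0005
time: 4.38
position: [0.5274, 0.0313, 0.1359]
tool_rot: [0.998, 0.061, 0.001, 0.001]
ft_force: [4.4, -6.6, -1.5]
grip_width: 0.0004
grip_force: 3.3
t 4.38 pos [0.5274 0.0313 0.1359] yaw 0.122 d tool [-0.0007  0.0513  0.    ] turn 0.001 F [ 4.4 -6.6 -1.5] w 0.0004
```

View pics/w3.png

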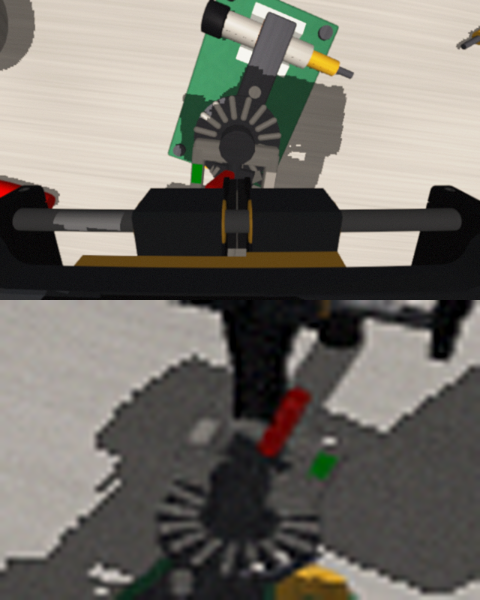

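The lever is fully over on the green side (scene crop (285,420)) and the force has risen to the stop. I'll retract and find the grip again.

```bash
python3 -m creep '[[[0, 0.01, 0, 0], [0, 0.012, 0, 0], [0, 0, -0.035, 0], [0, 0, -0.035, 0], [0, 0, -0.03, 0], [-0.03, 0, 0, 0], [-0.03, 0, 0, 0], [-0.03, 0, 0, 0], [-0.03, 0, 0, 0], [-0.03, 0, 0, 0], [-0.03, 0, 0, 0], [0, 0, 0, 0], [0, 0, 0, 0]]]' 0.05; python3 - <<'E'
from h import *
C={n:robot.camera(n) for n in("wrist","scene")}
print({k:v for k,v in C["wrist"].items() if k in("xyz","attitude")})
s=C["scene"];print([b for b in blobs(s,(275,120,400,250),black,60)],blobs(s,(275,130,370,200),red))
to([.4335,.0185,.13],.121)
cv2.imwrite("pics/w4.png",np.vstack([cv2.resize(C["wrist"]["img"],(480,300)),cv2.resize(s["img"][120:220,272:432],(480,300),interpolation=cv2.INTER_CUBIC)])[:,:,::-1])
E
```

```text
time: 5.57
position: [0.3476, -0.0105, 0.2356]
tool_rot: [0.998, 0.06, -0.001, -0.001]
ft_force: [0.8, 0.6, 0.3]
grip_width: 0.0501
grip_force: 0.0
{'xyz': array([ 0.42624541, -0.00151231,  0.39714547]), 'attitude': array([ 0.73998187, -0.65662241, -0.0975766 ,  0.10840967])}
[((np.float64(378.2), np.float64(125.2)), (352, 120, 48, 14), 396), ((np.float64(348.6), np.float64(148.4)), (345, 140, 8, 18), 132), ((np.float64(330.6), np.float64(185.3)), (323, 181, 16, 9), 88), ((np.float64(327.6), np.float64(205.6)), (304, 191, 39, 26), 328), ((np.float64(311.3), np.float64(235.0)), (282, 219, 68, 30), 114), ((np.float64(325.3), np.float64(229.6)), (315, 221, 19, 19), 166)] [((np.float64(340.6), np.float64(166.4)), (338, 165, 6, 4), 14), ((np.float64(336.9), np.float64(173.1)), (335, 172, 5, 4), 9)]
t 5.67 pos [ 0.3507 -0.0113  0.2361] yaw 0.121 d tool [ 0.0857 -0.0196  0.1062] turn -0.0 F [ 0.5  0.1 -0.2] w 0.0495
```

View pics/w4.png

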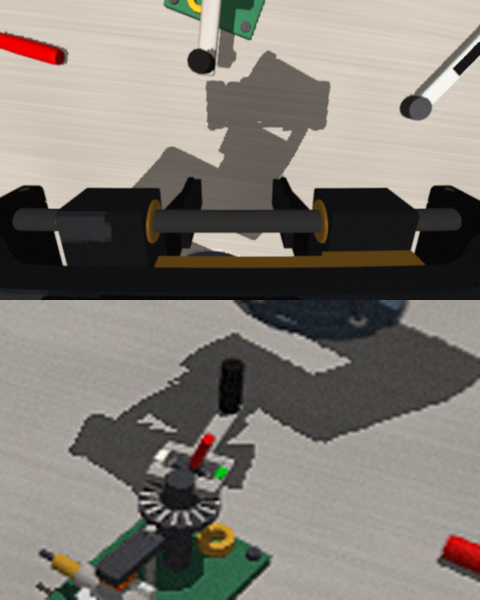

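The lever leans to green (scene crop (203,450)). The grip moved slightly: wrist crop (201,61), scene (348.6,148.4).

```bash
python3 - <<'E'
from h import *
w,s=robot.camera("wrist"),robot.camera("scene")
b=[b for b in blobs(w,(240,50,300,110),black,60)];print(b)
p=b[0][0]; g,e=tri(w,p,s,(348.6,148.4));print(g,e,plane(w,p,.16),plane(s,(348.6,148.4),.138))
G=plane(s,(348.6,148.4),.138)[:2]*.5+plane(w,p,.16)[:2]*.5
d=np.array([.552,.033])-G;y=np.arctan2(d[1],d[0]);print("yaw",y,"h",-.238-y+0,np.hypot(*d))
to([*G,.130],y)
E
```

```text
[((np.float64(266.6), np.float64(87.4)), (249, 72, 36, 31), 867)]
[0.43417765 0.03405656 0.13896951] 0.0016866561366451727 [0.4334334  0.03184414 0.16      ] [0.4333288  0.03288332 0.138     ]
yaw 0.005363901310019784 h -0.24336390131001978 0.11862061058673572
t 5.77 pos [ 0.3514 -0.0114  0.2361] yaw 0.122 d tool [ 0.0866 -0.0335  0.1062] turn 0.116 F [0.8 0.3 0.3] w 0.0501
```

```bash
python3 -m creep '[[[0.029, -0.011, 0, 0], [0.029, -0.011, 0, 0], [0.0286, -0.0115, 0, 0], [0, 0, 0, 0.116], [0, 0, 0.03, 0], [0, 0, 0.03, 0], [0, 0, 0.03, 0], [0, 0, 0.016, 0], [0, 0, 0, 0]]]';  python3 -c "
from h import *
to([.433,.0325,.13],.005)"
```

```text
time: 6.52
position: [0.4305, 0.0331, 0.1268]
tool_rot: [1.0, 0.003, -0.004, -0.001]
ft_force: [0.1, -0.2, 0.1]
grip_width: 0.0502
grip_force: 0.0
t 6.52 pos [0.4305 0.0331 0.1268] yaw 0.006 d tool [ 0.0025  0.0007 -0.0033] turn 0.001 F [ 0.1 -0.2  0.1] w 0.0502
```

```bash
python3 -m creep '[[[0, 0, 0, 0], [0, 0, 0, 0], [0, 0, 0, 0], [0, 0, 0, 0], [0, 0, 0, 0], [0, 0, 0, 0]]]' 0.015 15;  python3 -c "
from h import *
to([.433,.0325,.13],.005)"
```

```text
time: 7.02
position: [0.4329, 0.0325, 0.131]
tool_rot: [1.0, 0.003, 0.001, 0.0]
ft_force: [-0.6, 1.6, 3.4]
grip_width: 0.0212
grip_force: 15.0
t 7.02 pos [0.4329 0.0325 0.131 ] yaw 0.006 d tool [0.0001 0.     0.001 ] turn 0.001 F [-0.6  1.6  3.4] w 0.0212
```

```bash
cat >> h.py <<'E'
def st(lim=99,base=None):
    import sys
    o=robot.get_obs();M=R.from_quat(o["tool_rot"]).as_matrix();y=np.arctan2(M[1,0],M[0,0]);f=M.T@o["ft_force"]
    p=o["position"];d=np.array([.552,.033])-p[:2];b=np.arctan2(d[1],d[0])
    print("t %.2f h %.3f tool-h %.3f r %.4f z %.4f Ftool"%(o["time"],-.238-b,-.238-y,np.hypot(*d),p[2]),f.round(1),"grip",round(o["grip_force"],1),"w",round(o["grip_width"],4))
    if f[1]>lim: sys.exit(1)
E
python3 -m creep '[[[0.0002, 0.0072, 0, -0.06], [0.0009, 0.0144, 0, -0.12], [0.0009, 0.0144, 0, -0.12], [0.0009, 0.0144, 0, -0.12], [0.0006, 0.012, 0, -0.1], [0, 0, 0, 0], [0, 0, 0, 0]]]';  python3 -c "
from h import *
st()"
```

```text
time: 7.6
position: [0.45, -0.0276, 0.131]
tool_rot: [0.966, 0.258, 0.002, 0.001]
ft_force: [1.9, 0.4, 4.9]
grip_width: 0.0212
grip_force: 15.0
t 7.60 h -0.775 tool-h -0.760 r 0.1186 z 0.1310 Ftool [ 1.8  0.6 -4.9] grip 15.0 w 0.0212
```

```bash
python3 -m creep '[[[0.0002, -0.0072, 0, 0.06], [0.0009, -0.0143, 0, 0.12], [0.0009, -0.0143, 0, 0.12], [0.0009, -0.0143, 0, 0.12], [0.0009, -0.0143, 0, 0.12], [0.0009, -0.0143, 0, 0.12], [0.0009, -0.0143, 0, 0.12], [0.0009, -0.0143, 0, 0.12], [0.0004, -0.0096, 0, 0.08], [0, 0, 0, 0], [0, 0, 0, 0]]]';  python3 -c "
from h import *
st()"
```

```text
time: 8.52
position: [0.4447, 0.086, 0.1309]
tool_rot: [0.974, -0.226, 0.001, 0.0]
ft_force: [-0.1, -2.1, 7.6]
grip_width: 0.0216
grip_force: 15.0
t 8.52 h 0.221 tool-h 0.218 r 0.1197 z 0.1309 Ftool [ 0.8  1.9 -7.6] grip 15.0 w 0.0216
```

```bash
c='from h import *
st(7)'; k(){ python3 -c "$c"; }
python3 -m creep '[[[0.0001, -0.0036, -0.0005, 0.03], [0.0001, -0.0036, -0.0005, 0.03]]]' >/dev/null && k && python3 -m creep '[[[0.0001, -0.0036, 0, 0.03], [0.0001, -0.0036, 0, 0.03]]]' >/dev/null && k && python3 -m creep '[[[0.0001, -0.0036, 0, 0.03], [0.0001, -0.0036, 0, 0.03]]]' >/dev/null && k && python3 -m creep '[[[0.0001, -0.0036, 0, 0.03], [0.0001, -0.0036, 0, 0.03]]]' >/dev/null && k && python3 -m creep '[[[0.0001, -0.0036, 0, 0.03], [0.0001, -0.0036, 0, 0.03]]]' >/dev/null && k
```

```text
t 8.68 h 0.271 tool-h 0.279 r 0.1199 z 0.1310 Ftool [2.8 3.5 5.7] grip 15.0 w 0.0218
t 8.85 h 0.330 tool-h 0.339 r 0.1200 z 0.1310 Ftool [1.9 3.1 0.7] grip 15.0 w 0.0216
t 9.02 h 0.389 tool-h 0.399 r 0.1201 z 0.1310 Ftool [ 1.   4.1 -0.9] grip 15.0 w 0.0215
t 9.18 h 0.448 tool-h 0.459 r 0.1202 z 0.1309 Ftool [-0.2  2.1 -0.9] grip 15.0 w 0.021
t 9.35 h 0.507 tool-h 0.519 r 0.1203 z 0.1310 Ftool [ 0.4  2.8 -0.9] grip 15.0 w 0.0216
```

```bash
c='from h import *
st(7)'; k(){ python3 -c "$c"; }
python3 -m creep '[[[0.0001, -0.0036, 0, 0.03], [0.0001, -0.0036, 0, 0.03]]]' >/dev/null && k && python3 -m creep '[[[0.0001, -0.0036, 0, 0.03], [0.0001, -0.0036, 0, 0.03]]]' >/dev/null && k && python3 -m creep '[[[0.0001, -0.0036, 0, 0.03], [0.0001, -0.0036, 0, 0.03]]]' >/dev/null && k && python3 -m creep '[[[0.0001, -0.0036, 0, 0.03], [0.0001, -0.0036, 0, 0.03]]]' >/dev/null && k
```

```text
t 9.52 h 0.566 tool-h 0.579 r 0.1204 z 0.1310 Ftool [-1.2  3.8 -2.3] grip 15.0 w 0.0215
t 9.68 h 0.625 tool-h 0.640 r 0.1205 z 0.1309 Ftool [ 0.2  3.  -2.6] grip 15.0 w 0.0215
t 9.85 h 0.684 tool-h 0.700 r 0.1206 z 0.1310 Ftool [-1.8  2.8 -3.2] grip 15.0 w 0.0218
t 10.02 h 0.743 tool-h 0.760 r 0.1207 z 0.1309 Ftool [-2.4  2.8 -4.4] grip 15.0 w 0.0216
```

```bash
python3 -m creep '[[[0.0002, 0.0072, -0.0003, -0.06], [0.0009, 0.0143, 0, -0.12], [0.0009, 0.0143, 0, -0.12], [0.0009, 0.0143, 0, -0.12], [0.0009, 0.0143, 0, -0.12], [0.0009, 0.0143, 0, -0.12], [0.0009, 0.0143, 0, -0.12], [0.0009, 0.0143, 0, -0.12], [0.0009, 0.0143, 0, -0.12], [0.0009, 0.0143, 0, -0.12], [0.0009, 0.0143, 0, -0.12], [0.0002, 0.0072, 0, -0.06], [0, 0, 0, 0]]]';  python3 - <<'E'
from h import *
st()
s=robot.camera("scene");print(blobs(s,(275,130,400,200),red))
cv2.imwrite("pics/w5.png",cv2.resize(s["img"][120:250,262:422],(640,520),interpolation=cv2.INTER_CUBIC)[:,:,::-1])
E
```

```text
time: 11.1
position: [0.4402, -0.0064, 0.131]
tool_rot: [0.987, 0.161, 0.0, 0.0]
ft_force: [1.8, 0.9, -5.0]
grip_width: 0.0214
grip_force: 15.0
t 11.10 h -0.577 tool-h -0.561 r 0.1186 z 0.1310 Ftool [ 2.  -0.3  5. ] grip 15.0 w 0.0214
[((np.float64(336.0), np.float64(168.3)), (333, 163, 8, 12), 45)]
```

View pics/w5.png

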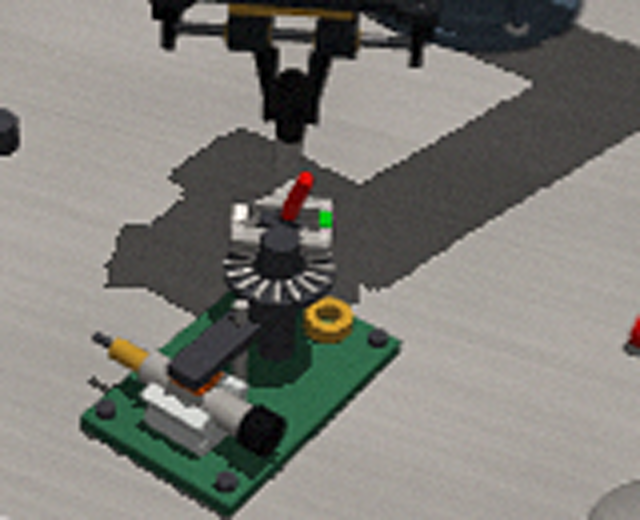

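The strap pad (crop (200,378)) is now close to the injector and the lever is still green. Next, a slow tightening stroke with a force guard.

```bash
c='from h import *
st(6)'; k(){ python3 -c "$c"; }
python3 -m creep '[[[0.0001, -0.003, 0, 0.025], [0.0001, -0.003, 0, 0.025]]]' >/dev/null && k && python3 -m creep '[[[0.0001, -0.003, 0, 0.025], [0.0001, -0.003, 0, 0.025]]]' >/dev/null && k && python3 -m creep '[[[0.0001, -0.003, 0, 0.025], [0.0001, -0.003, 0, 0.025]]]' >/dev/null && k && python3 -m creep '[[[0.0001, -0.003, 0, 0.025], [0.0001, -0.003, 0, 0.025]]]' >/dev/null && k && python3 -m creep '[[[0.0001, -0.003, 0, 0.025], [0.0001, -0.003, 0, 0.025]]]' >/dev/null && k && python3 -m creep '[[[0.0001, -0.003, 0, 0.025], [0.0001, -0.003, 0, 0.025]]]' >/dev/null && k && python3 -m creep '[[[0.0001, -0.003, 0, 0.025], [0.0001, -0.003, 0, 0.025]]]' >/dev/null && k && python3 -m creep '[[[0.0001, -0.003, 0, 0.025], [0.0001, -0.003, 0, 0.025]]]' >/dev/null && k && python3 -m creep '[[[0.0001, -0.003, 0, 0.025], [0.0001, -0.003, 0, 0.025]]]' >/dev/null && k && python3 -m creep '[[[0.0001, -0.003, 0, 0.025], [0.0001, -0.003, 0, 0.025]]]' >/dev/null && k
```

```text
t 11.32 h -0.515 tool-h -0.509 r 0.1187 z 0.1310 Ftool [1.  2.4 5.7] grip 15.0 w 0.0216
t 11.48 h -0.464 tool-h -0.460 r 0.1187 z 0.1310 Ftool [0.5 3.1 6.9] grip 15.0 w 0.0213
t 11.65 h -0.416 tool-h -0.411 r 0.1187 z 0.1310 Ftool [-0.3  3.5  6.2] grip 15.0 w 0.0218
t 11.82 h -0.365 tool-h -0.361 r 0.1188 z 0.1310 Ftool [-0.7  3.8  5.6] grip 15.0 w 0.0212
t 11.98 h -0.314 tool-h -0.311 r 0.1189 z 0.1310 Ftool [-0.4  4.3  5.5] grip 15.0 w 0.0214
t 12.15 h -0.264 tool-h -0.261 r 0.1189 z 0.1310 Ftool [-0.7  4.2  5.3] grip 15.0 w 0.0212
t 12.32 h -0.214 tool-h -0.211 r 0.1190 z 0.1310 Ftool [-0.1  5.   5.1] grip 15.0 w 0.0214
t 12.48 h -0.165 tool-h -0.161 r 0.1190 z 0.1310 Ftool [-1.   1.9  3.1] grip 15.0 w 0.0217
t 12.65 h -0.109 tool-h -0.110 r 0.1192 z 0.1310 Ftool [0.  2.1 4.4] grip 15.0 w 0.0214
t 12.82 h -0.058 tool-h -0.060 r 0.1192 z 0.1310 Ftool [-1.3  2.   3.4] grip 15.0 w 0.0216
```

```bash
c='from h import *
st(6.5)'; k(){ python3 -c "$c"; }
python3 -m creep '[[[0.0001, -0.003, 0, 0.025], [0.0001, -0.003, 0, 0.025]]]' >/dev/null && k && python3 -m creep '[[[0.0001, -0.003, 0, 0.025], [0.0001, -0.003, 0, 0.025]]]' >/dev/null && k && python3 -m creep '[[[0.0001, -0.003, 0, 0.025], [0.0001, -0.003, 0, 0.025]]]' >/dev/null && k && python3 -m creep '[[[0.0001, -0.003, 0, 0.025], [0.0001, -0.003, 0, 0.025]]]' >/dev/null && k && python3 -m creep '[[[0.0001, -0.003, 0, 0.025], [0.0001, -0.003, 0, 0.025]]]' >/dev/null && k && python3 -m creep '[[[0.0001, -0.003, 0, 0.025], [0.0001, -0.003, 0, 0.025]]]' >/dev/null && k && python3 -m creep '[[[0.0001, -0.003, 0, 0.025], [0.0001, -0.003, 0, 0.025]]]' >/dev/null && k && python3 -m creep '[[[0.0001, -0.003, 0, 0.025], [0.0001, -0.003, 0, 0.025]]]' >/dev/null && k && python3 -m creep '[[[0.0001, -0.003, 0, 0.025], [0.0001, -0.003, 0, 0.025]]]' >/dev/null && k && python3 -m creep '[[[0.0001, -0.003, 0, 0.025], [0.0001, -0.003, 0, 0.025]]]' >/dev/null && k
```

```text
t 12.98 h -0.008 tool-h -0.010 r 0.1193 z 0.1310 Ftool [-0.7  2.7  3. ] grip 15.0 w 0.0217
t 13.15 h 0.043 tool-h 0.040 r 0.1194 z 0.1310 Ftool [-0.2  1.5  2.6] grip 15.0 w 0.0218
t 13.32 h 0.092 tool-h 0.090 r 0.1195 z 0.1310 Ftool [-0.2  1.3  2. ] grip 15.0 w 0.0218
t 13.48 h 0.141 tool-h 0.140 r 0.1196 z 0.1310 Ftool [-0.1  3.7  1.5] grip 15.0 w 0.0216
t 13.65 h 0.186 tool-h 0.189 r 0.1197 z 0.1310 Ftool [-0.8  5.7  0.8] grip 15.0 w 0.0214
t 13.82 h 0.230 tool-h 0.238 r 0.1198 z 0.1309 Ftool [-0.2  7.9 -0.6] grip 15.0 w 0.0216
```

```bash
c='from h import *
st(11)'; k(){ python3 -c "$c"; }
k; python3 -m creep '[[[0, -0.002, 0, 0.017], [0, 0, 0, 0]]]' >/dev/null && k && python3 -m creep '[[[0, -0.002, 0, 0.017], [0, 0, 0, 0]]]' >/dev/null && k && python3 -m creep '[[[0, -0.002, 0, 0.017], [0, 0, 0, 0]]]' >/dev/null && k
```

```text
t 13.82 h 0.230 tool-h 0.238 r 0.1198 z 0.1309 Ftool [-0.2  7.9 -0.6] grip 15.0 w 0.0216
t 13.98 h 0.247 tool-h 0.254 r 0.1198 z 0.1309 Ftool [ 0.5  6.6 -1.2] grip 15.0 w 0.0214
t 14.15 h 0.261 tool-h 0.271 r 0.1198 z 0.1309 Ftool [-0.3  7.3 -0.1] grip 15.0 w 0.0217
t 14.32 h 0.275 tool-h 0.288 r 0.1199 z 0.1309 Ftool [-0.1  9.3 -0.5] grip 15.0 w 0.0213
```

```bash
c='from h import *
st(11.3)'; k(){ python3 -c "$c"; }
python3 -m creep '[[[0, -0.0015, 0, 0.0125], [0, 0, 0, 0]]]' >/dev/null && k && python3 -m creep '[[[0, -0.0015, 0, 0.0125], [0, 0, 0, 0]]]' >/dev/null && k && python3 -m creep '[[[0, -0.0015, 0, 0.0125], [0, 0, 0, 0]]]' >/dev/null && k
```

```text
t 14.48 h 0.285 tool-h 0.300 r 0.1199 z 0.1309 Ftool [-0.   8.8 -0.3] grip 15.0 w 0.0214
t 14.65 h 0.296 tool-h 0.312 r 0.1199 z 0.1309 Ftool [ 1.2  9.5 -1.1] grip 15.0 w 0.0214
t 14.82 h 0.306 tool-h 0.324 r 0.1199 z 0.1309 Ftool [ 1.7 11.5 -1.9] grip 15.0 w 0.0214
```

```bash
c='from h import *
st(11.8)'; k(){ python3 -c "$c"; }
python3 -m creep '[[[0, -0.001, 0, 0.008]]]' >/dev/null && k ; python3 -m creep '[[[0, 0, 0, 0]]]' >/dev/null && k; python3 -m creep '[[[0, 0, 0, 0]]]' >/dev/null; k; python3 -m creep '[[[0, 0, 0, 0]]]' >/dev/null; k
```

```text
t 14.90 h 0.312 tool-h 0.332 r 0.1199 z 0.1309 Ftool [ 1.3 13.2 -1.9] grip 15.0 w 0.0214
t 14.98 h 0.313 tool-h 0.332 r 0.1199 z 0.1309 Ftool [ 2.4 11.8 -1.2] grip 15.0 w 0.0215
t 15.07 h 0.313 tool-h 0.332 r 0.1199 z 0.1309 Ftool [ 2.1 12.6 -1.5] grip 15.0 w 0.0216
t 15.15 h 0.313 tool-h 0.332 r 0.1199 z 0.1309 Ftool [ 1.2  9.6 -1.3] grip 15.0 w 0.0214
```

```bash
c='from h import *
st()'; k(){ python3 -c "$c"; }
python3 -m creep '[[[0, -0.0007, 0, 0.006]]]' >/dev/null && k ; python3 -m creep '[[[0, 0, 0, 0]]]' >/dev/null && k; python3 -m creep '[[[0, 0, 0, 0]]]' >/dev/null; k; python3 -m creep '[[[0, 0, 0, 0]]]' >/dev/null; k;python3 - <<'E'
from h import *
s=robot.camera("scene")
cv2.imwrite("pics/w6.png",cv2.resize(s["img"][120:250,262:422],(640,520),interpolation=cv2.INTER_CUBIC)[:,:,::-1])
E
```

```text
t 15.23 h 0.316 tool-h 0.338 r 0.1199 z 0.1309 Ftool [ 2.  13.4 -1.8] grip 15.0 w 0.0213
t 15.32 h 0.317 tool-h 0.338 r 0.1199 z 0.1309 Ftool [ 2.1 12.3 -1.8] grip 15.0 w 0.0217
t 15.40 h 0.317 tool-h 0.338 r 0.1199 z 0.1309 Ftool [ 2.7 12.1 -1.7] grip 15.0 w 0.0215
t 15.48 h 0.317 tool-h 0.338 r 0.1199 z 0.1309 Ftool [ 1.4 13.6 -1.9] grip 15.0 w 0.0218
```

View pics/w6.png

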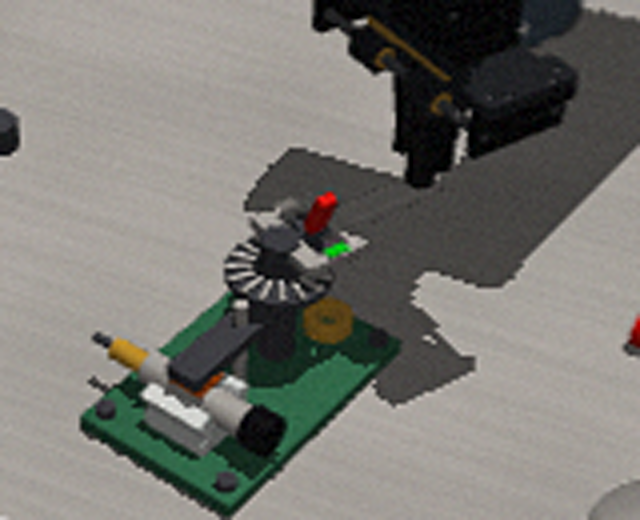

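The pad is down on the injector, the lever is on green, and the pull is about 12.8 N. Now I'll ease off and release.

```bash
c='from h import *
st()'; k(){ python3 -c "$c"; }
python3 -m creep '[[[0, 0.003, 0, -0.025], [0, 0.003, 0, -0.025], [0, 0.003, 0, -0.025], [0, 0.002, 0, -0.017], [0, 0, 0, 0]]]' >/dev/null; k; python3 -m creep '[[[0, 0, 0, 0], [0, 0, 0, 0], [0, 0, 0, 0], [0, 0, 0, 0], [0, 0, 0, 0], [0, 0, 0, 0]]]' 0.05; k; python3 -m creep '[[[0, 0, -0.01, 0], [0, 0, -0.025, 0], [0, 0, -0.03, 0], [0, 0, -0.03, 0], [-0.03, 0, -0.02, 0], [-0.03, 0, -0.02, 0], [-0.03, 0, 0, 0], [0, 0, 0, 0], [0, 0, 0, 0], [0, 0, 0, 0]]]'; python3 - <<'E'
from h import *
s=robot.camera("scene");t=robot.camera("top")
st()
cv2.imwrite("pics/w7.png",np.hstack([cv2.resize(s["img"][120:250,262:422],(400,325),interpolation=cv2.INTER_CUBIC),cv2.resize(t["img"][150:280,230:390],(400,325),interpolation=cv2.INTER_CUBIC)])[:,:,::-1])
E
```

```text
t 15.95 h 0.236 tool-h 0.247 r 0.1197 z 0.1309 Ftool [0.8 7.8 1.5] grip 15.0 w 0.0216
time: 16.45
position: [0.4491, 0.089, 0.1315]
tool_rot: [0.971, -0.24, -0.0, -0.0]
ft_force: [-1.3, -0.9, -1.0]
grip_width: 0.0479
grip_force: 0.5
t 16.45 h 0.261 tool-h 0.247 r 0.1171 z 0.1315 Ftool [-0.8  1.4  1. ] grip 0.5 w 0.0479
time: 17.28
position: [0.371, 0.1307, 0.2669]
tool_rot: [0.971, -0.24, 0.001, -0.001]
ft_force: [0.0, 0.0, 0.6]
grip_width: 0.0499
grip_force: 0.0
t 17.38 h 0.256 tool-h 0.247 r 0.2053 z 0.2664 Ftool [0.  0.9 0.6] grip 0.0 w 0.0503
```

View pics/w7.png

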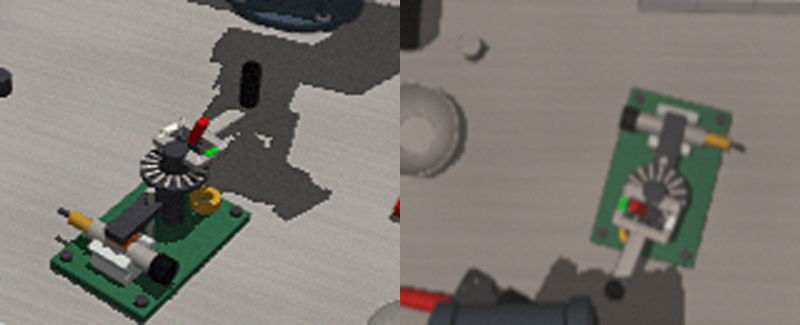

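The strap is down, the lever leans to green (crop (201,128)), the grip is free at (250,85) and the collar has not moved. Handing in.

```bash
python3 -c "
from rig import robot
print(robot.hand_in())"
```

```text
the job is handed in; nothing more can be done
None
```

The job is handed in: the red lever is on the green side, the strap is down on the injector, the handle was pulled tight to about 12–13 N (13.6 N highest reading), the gripper has let go, and nothing else near the fixture appeared disturbed.

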